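Shut the chew toy in the travel case past its spring catch

ROBOT

A 6-joint arm with a two-finger parallel gripper is mounted at the origin on the work surface. World frame = base frame: x ahead of the robot, y to its left, z up, the work surface at z = 0. Lengths are in m, angles in rad, forces in N, time in s.
With the tool pointing down it reaches from about 0.25 to 0.8 m from the base axis. Payload 3.9 kg.
Tool frame: the origin (TCP) lies on the mounting face of the last link; the fingertips stand 173 mm ahead of it and the grasp point (between the pads) lies 155 mm ahead of it; z points along the fingers, y is the line along which they close (so a half turn about z gives the same grasp; the last joint's range is limited). The gripper opens to 85 mm and grips with 20 to 120 N. Pads are 22 mm wide; open, the fingers measure 114 mm over their backs; the gripper's body (76 mm by 85 mm) begins 54 mm behind the grasp point. The pads swing forward as they close: fully open they stand 13 mm farther back than shut.
Start: joints at [-1.201, 0.26, -0.138, 1.173, 0, 1.571], TCP at [0.19, -0.49, 0.405] pointing down, gripper open.
Joint ranges: [-2.78, 2.78], [-0.83, 1.72], [-1.28, 1.37], [-1.9, 2.12], [-1.57, 1.48], [-3.14, 3.14]. Speed limits (rad/s): [2.57, 2.57, 3.14, 3.14, 3.14, 3.14].

INTERFACE

Orientations are given as a unit quaternion [w, x, y, z].
In Python, from rig import telemetry, eyes, order gives the robot as it stands. The module is installed in compiled form; this text tells all that it offers.
- The arm moves only by the tool move_arm, never from a script. Its argument "rows" is a list of rows, each an object with "linear": the shift along the world's x, y, z in mm, a list of three; "rotation": the turn, a rotation vector about the world's x, y, z in rad, a list of three; "fingers": the closure, from -1 (fully open) to 1 (shut). A call has 1 to 10 rows; each row shifts and turns the commanded pose from where the row before left it; what a row does not reach is not made up. A row lasts 1/12 s, in which the tool goes at most 41.7 mm and 7.16 degrees, less where a joint would pass 70% of its speed; a pose out of reach is approached as far as the arm can. A call is refused whole if a number of a shift passes 41.7 or a number of a turn 0.125, either way. A call with a gripper value outside its range is refused whole. The fingers move at their own pace and stop on an object; "grip_force" is the grip in N (left out, the last holds). Time passes only in rows, so rows that do not move let the fingers close. It gives the time, the measured TCP pose, the force, the opening and the grip force at its end, in the units of the state.
- telemetry.observe(): the state, without advancing time (a new reading comes with each control period).
- eyes.get_image(name): name is "scene" or "top" or "wrist"; returns (picture, depth): 400x640x3 uint8, red, green, blue; 400x640 float32, m along the optical axis (not along the pixel's ray), 0 where there is no reading.
- eyes.camera_params(name): a dict with "vertical_fov" (degrees; the focal length in pixels is half the picture's height over the tangent of half this angle, whatever the lens; pixels are square), "cx", "cy" (the principal point, pixels), "cam_to_world" (4x4, takes a point from camera to world coordinates). Camera axes: x right, y down, z forward; pixel columns grow to the right and rows downward; lengths in m; the calibration is good to about 2 mm. A picture is of the moment at which its call begins: read the wrist's pose just before it. camera_params takes no time and is no camera call; for the wrist camera it gives the pose at the moment of the call.
- order.hand_in(): hands the job in; it is judged then, once.
The state is a dict: "clock": time; "joint_pos": joint angles; "joint_vel": joint speeds; "joint_torque": joint torques, N m; "tool_pos": TCP position; "tool_rot": TCP orientation; "wrist_force": force on the tool from outside, world axes, zero at the start; "ft_torque": the same for the moment, N m; "finger_gap": finger opening in m; "grasp_force": force on a finger pad.
Only numpy, scipy, OpenCV 4.12 (cv2) and the standard library are available. Lean on these libraries where they do the work, as an engineer would, in place of code of your own. Each camera call takes 0.05 s, during which the arm holds its last target. There are 200 camera calls.

TASK

Pack the red chew toy into the open travel case, then swing the lid over and press its free edge down past the spring catch until it clicks and stays shut by itself. Go by feel: never push on the case or lid with more than 30 N, or the plastic cracks. Leave the blue toy and everything else on the counter where it is.

Things in the scene. Friction and masses are not known exactly. Their poses are not given: they have to be found in the camera images.
- red_toy: red hard rubber chew toy shaped like a bone, loose, 130 g (varies), lying flat: 108 long, 56 wide over the knobs, 32 high. Origin under its middle on its underside; x runs along its length. The straight middle bar (26 thick, 44 long between the knobs, axis 16 above the underside) is the place to grip, across y.
- blue_toy: the same toy in blue; not to be moved (the two swap places from run to run). Same origin and axes.
- case: grey plastic travel case with a green lid, fixed to the counter: open box 200 (x) by 160 (y) outside, 70 high, walls and floor 5 thick. Origin under its centre, z up. The lid is hinged along the top of its +y wall; the catch sits outside the middle of its -y wall, reaching out to y = -129.
- case_in (a point): centre of the case's inner floor, 5 above the counter.
- lid (a joint): lid angle in rad: 0 level on the rim, 1.75 fully open against its stop, leaning back 10 degrees past upright (the start). A damped hinge spring drives it open: about 0.5 N at the free edge near upright, 3 N when nearly shut, more if moved fast. Latched, it stays by itself at 0 to 0.1; let go before the click it springs fully open again.
- lid_hinge (a point): middle of the hinge axis: in the case frame x 0, y +80, z +70 (the case's rim height). The axis is the case's x.
- lid_edge (a point): the place to press: middle of the lid's free edge on its outer (top) face, 166 from the hinge axis, 8 above the plane of the lid's underside (which holds the axis). The lid is a flat panel 200 wide (case x), 166 long, 8 thick. Axes are the lid's: x along the hinge, -y from hinge to free edge, z out of the outer face. Pressing nearer the hinge needs more force.
- lid_tab (a point): outer end of the orange tab (50 wide) that runs on 22 beyond the free edge, top flush with the lid; 188 from the hinge axis. Under it hangs the steel striker that snaps under the catch. The catch is adjustable in height and its setting is neither known nor measured: latched on the catch's firm stop, the lid's underside at this end stands anywhere from 1 to 14 above the rim's height.
- case_front (a point): middle of the top rim of the case's -y wall, 70 high, just inside of the catch. How the catch feels, pressed at lid_edge: in its last 6 or so before the click the push builds up to about 16 N, falls at the click to a few N, and 2 to 4 further down rises steeply against the firm stop.
- pitcher: bystander: empty glass pitcher, 200 high, 110 across, with handle; origin under its centre.
- clip: bystander: steel slip-lead clip lying flat, 85 long, 34 wide, 18 high.
- mold: bystander: yellow treat mold, 100 by 170, 22 high; origin under its centre.
- turntable (a joint): bystander: wooden turntable at the left, 280 across, with four empty clear plastic jars (72 across, white caps) set in it, 127 high in all; its angle in rad, 0 at the start.

How it is judged:
By the outcome, as a careful person would: the job done as asked, in the order asked, and still so for the second after the job is handed in, with the robot touching nothing.
It also fails if it takes over 72 s, if anything falls off the work surface, if the arm or the gripper's body presses on something with over 40 N, if the wrist force passes 120 N, or if a joint passes its speed limit or range.

## Working session

There is one attempt and no reset: what is moved stays moved. The work goes in short steps, Python scripts to look and compute and a tool call to move; the robot and the scene stay as the last step left them, time stands still between calls to the robot, and variables do not carry over. Pictures are saved under pics/ and viewed, at most 10 in all, crops included, and the job is handed in when it is done.

Besides the shell and the picture viewer there is one more tool, called after ">>>" in YAML: its name, and indented under it one key for each argument. move_arm: Moves the arm, as the interface text tells. Its arguments: {"type":"object","properties":{"rows":{"type":"array"},"grip_force":{"type":"number"}},"required":["rows"]}

```bash
mkdir -p pics; cat > h.py <<'E'
import numpy as np, cv2
from rig import telemetry, eyes, order
def cam(n):
    p=eyes.camera_params(n); f=200/np.tan(np.radians(p["vertical_fov"])/2)
    return f,p["cx"],p["cy"],np.array(p["cam_to_world"])
def ray(c,u,v,z):
    f,cx,cy,T=c; d=T[:3,:3]@np.array([(u-cx)/f,(v-cy)/f,1]); o=T[:3,3]
    return o+d*(z-o[2])/d[2]
def dep(c,u,v,d):
    f,cx,cy,T=c; u,v,d=map(np.asarray,(u,v,d))
    P=np.stack([(u-cx)/f*d,(v-cy)/f*d,d],-1); return P@T[:3,:3].T+T[:3,3]
def save(n,im): cv2.imwrite(f"pics/{n}.png",cv2.cvtColor(im,cv2.COLOR_RGB2BGR))
E
python3 - <<'E'
from h import *
for n in("top","scene"):
    im,d=eyes.get_image(n); save(n+"0",im); np.savez(n+"0.npz",im=im,d=d); print(n,cam(n),(d>0).mean())
s=telemetry.observe(); print(s)
E
```

```text
top (np.float64(396.8176590816882), 327.40630213645557, 207.352260455313, array([[ 0.05597289, -0.96869417,  0.24186493,  0.37134792],
       [-0.99842452, -0.05526103,  0.00973137,  0.00229491],
       [ 0.00393899, -0.24202857, -0.97026113,  1.12692127],
       [ 0.        ,  0.        ,  0.        ,  1.        ]])) 0.99591796875
scene (np.float64(482.26323625139725), 321.1871998917988, 199.44054723571372, array([[ 0.60329731,  0.44885225, -0.65921469,  1.43300608],
       [ 0.79750574, -0.34380598,  0.4957641 , -0.59991169],
       [-0.00411712, -0.82482065, -0.56537947,  0.78144913],
       [ 0.        ,  0.        ,  0.        ,  1.        ]])) 0.98471484375
{'clock': 0.1, 'joint_pos': array([-1.20093868e+00,  2.60659907e-01, -1.39259995e-01,  1.17269447e+00,
        1.05307840e-05,  1.57080205e+00]), 'joint_vel': array([-0.00067344, -0.00110112,  0.00362459, -0.00174829,  0.00160267,
        0.00088037]), 'joint_torque': array([-4.68110773e-05, -4.06507373e+01,  2.54527295e+01,  1.00770959e-02,
       -1.00113648e-04, -9.84728331e-06]), 'tool_pos': array([ 0.18966981, -0.48921444,  0.4039185 ]), 'tool_rot': array([-8.94492608e-04,  9.82949462e-01,  1.83873678e-01, -1.61975233e-04]), 'wrist_force': array([ 0.30576816, -0.35805153,  0.94238686]), 'ft_torque': array([ 0.01012425,  0.03722735, -0.00771847]), 'grasp_force': 0.0, 'finger_gap': 0.08530193414479578}
```

View pics/top0.png

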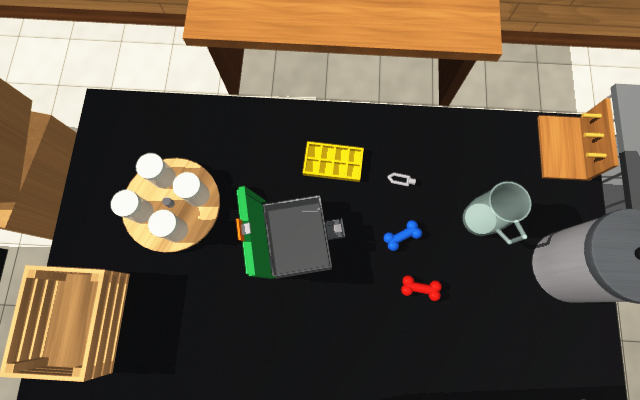

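View pics/scene0.png

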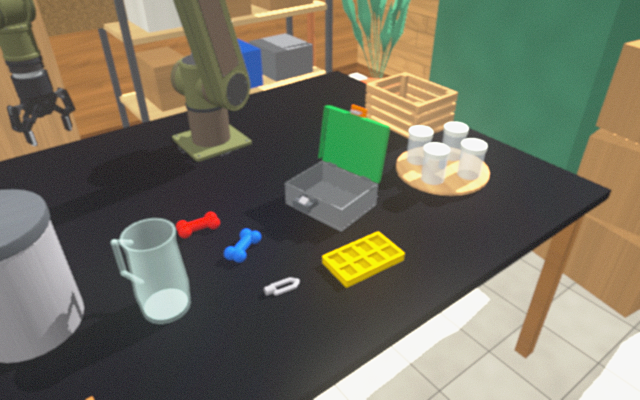

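The top view shows the red toy at (421,288), the blue one at (403,236), the case centred near (297,236) with its lid open to the left (+y), and the catch at (337,229). The scene view agrees.

```bash
python3 - <<'E'
from h import *
Z=np.load("top0.npz"); im,d=Z["im"],Z["d"]; c=cam("top")
V,U=np.mgrid[:400,:640]; P=dep(c,U,V,d)
h=cv2.cvtColor(im,cv2.COLOR_RGB2HSV)
def rect(n,m,z):
    v,u=np.nonzero(m); p=np.array([ray(c,a,b,z)[:2] for a,b in zip(u,v)],np.float32)*1000
    r=cv2.minAreaRect(p); print(n,len(u),p.mean(0),r, cv2.boxPoints(r).tolist())
box=lambda a,b,e,f:(U>a)&(U<b)&(V>e)&(V<f)
rect("red",((h[...,0]<6)|(h[...,0]>174))&(h[...,1]>180)&(h[...,2]>80)&box(380,470,260,320),.016)
rect("blue",(h[...,0]>95)&(h[...,0]<125)&(h[...,1]>150)&(h[...,2]>80)&box(370,440,210,260),.016)
g=(h[...,0]>45)&(h[...,0]<80)&(h[...,1]>120)&box(220,290,170,290)
q=P[g]; print("green z",q[:,2].min(),q[:,2].max()); 
t=q[q[:,2]>.2]; print(cv2.minAreaRect((t[:,:2]*1000).astype(np.float32)))
m=box(255,335,185,285)&(abs(P[...,2]-.07)<.004)&~g
q=(P[m][:,:2]*1000).astype(np.float32); r=cv2.minAreaRect(q); print("rim",len(q),r,cv2.boxPoints(r).tolist())
m=box(328,352,215,245)&(P[...,2]>.02); q=P[m]; print("catch",q.min(0),q.max(0))
f=box(285,315,215,260); print("floor z",np.median(P[f][:,2]))
v,u=np.nonzero(box(460,540,180,250)&(P[...,2]>.03)); q=P[v,u]; print("pitcher",q.min(0),q.max(0))
v,u=np.nonzero(box(105,225,150,255)&(P[...,2]>.02)); q=P[v,u]; print("tt",q.min(0),q.max(0))
E
```

```text
red 588 [ 435.65103 -255.76927] ((435.9149475097656, -255.9004364013672), (108.53682708740234, 55.18838882446289), 82.88216400146484) [[401.8089904785156, -306.3314208984375], [456.5720520019531, -313.1698303222656], [470.0209045410156, -205.46945190429688], [415.2578430175781, -198.63104248046875]]
blue 538 [ 579.71436 -202.74008] ((579.9473266601562, -202.99258422851562), (55.6619873046875, 108.91242218017578), 31.551273345947266) [[527.7357177734375, -171.14939880371094], [584.725341796875, -263.9615478515625], [632.158935546875, -234.8357696533203], [575.1693115234375, -142.02362060546875]]
green z -0.006712048567368845 1.1269212708844625
((474.1982116699219, 148.2484130859375), (340.8501281738281, 106.50625610351562), 37.475894927978516)
rim 491 ((557.3699340820312, 79.69961547851562), (200.2873077392578, 188.14317321777344), 12.508796691894531) [[439.2284851074219, 149.84814453125], [479.9783630371094, -33.82903289794922], [675.5113525390625, 9.55108642578125], [634.761474609375, 193.228271484375]]
catch [ 0.37134792 -0.03689766  0.04916706] [0.60552069 0.00642511 1.12692127]
floor z 0.002941938785939846
pitcher [ 0.37134792 -0.58097986  0.0302903 ] [0.69287372 0.00229491 1.12692127]
tt [0.37134792 0.00229491 0.02000052] [0.77192475 0.59748948 1.12692127]
```

```bash
python3 - <<'E'
from h import *
Z=np.load("top0.npz"); im,d=Z["im"],Z["d"]; c=cam("top")
V,U=np.mgrid[:400,:640]; P=dep(c,U,V,d)*1000
P[d==0]=-9999
a=np.radians(12.5); ex=np.array([np.cos(a),np.sin(a)]); ey=np.array([-ex[1],ex[0]])
X=P[...,:2]@ex; Y=P[...,:2]@ey
ok=(U>230)&(U<352)&(V>180)&(V<285)
m=ok&(abs(P[...,2]-70)<4)
print("rim X",np.percentile(X[m],[0,1,3,97,99,100]));
f=m&(abs(X-561)<90)&(Y<60); print("Y near front",np.histogram(Y[f],bins=np.arange(-130,60,5)))
# angle from front edge
sel=m&(abs(X-561)<95)&(abs(X-561)>25)&(Y<20); 
print(np.polyfit(X[sel],Y[sel],1), len(X[sel]), np.percentile(Y[sel],[0,5,50,95,100]))
for s in(-1,1):
    q=m&(s*(X-561)>90)&(Y>-60)&(Y<100); print(s,np.polyfit(Y[q],X[q],1),np.percentile(X[q],[0,50,100]),np.percentile(Y[q],[0,100]))
h=cv2.cvtColor(im,cv2.COLOR_RGB2HSV); g=ok&(h[...,0]>45)&(h[...,0]<80)&(h[...,1]>120)&(P[...,2]>50)
A=np.c_[X[g],Y[g],P[...,2][g]]; print("green",A.min(0),A.max(0)); 
n=np.linalg.lstsq(np.c_[A[:,0],A[:,2],np.ones(len(A))],A[:,1],rcond=None)[0]; print("Y=",n,"at z70:",n[0]*561+n[1]*70+n[2])
E
```

```text
rim X [461.2515672  461.41991193 462.22036225 659.89558652 660.68325933
 661.55406321]
Y near front (array([ 15,  15,  14,   0,  96,   2,   0,   0,   0,   0,   0,   0,   0,
         0,   0,   0,   0,   0,   0,   0,   0,   0,   0,   0,   0,   0,
         0,   0,   0,   0,   0,   0,   0,   0,   2, 107,  32]), array([-130, -125, -120, -115, -110, -105, -100,  -95,  -90,  -85,  -80,
        -75,  -70,  -65,  -60,  -55,  -50,  -45,  -40,  -35,  -30,  -25,
        -20,  -15,  -10,   -5,    0,    5,   10,   15,   20,   25,   30,
         35,   40,   45,   50,   55]))
[ 7.42753711e-02 -1.42331189e+02] 91 [-148.25880546 -109.65777029 -107.11034301  -27.0919527     1.82990802]
-1 [1.25684554e-02 4.64022751e+02] [461.2515672  463.99078145 470.35636343] [-57.89116609  50.55119905]
1 [-6.26527191e-03  6.58140239e+02] [652.04673166 658.3603329  661.55406321] [-59.83715554  52.03964772]
green [455.67462318  39.62927292  70.29428328] [666.23865695  87.43380555 237.74054587]
Y= [-1.00685433e-03  1.56106221e-01  4.08526582e+01] at z70: 51.21524843780806
```

>>> move_arm:
  rows:
    - {"linear":[27.3,25.9,-10],"rotation":[0,0,0.12],"fingers":-1}
    - {"linear":[27.3,25.9,-10],"rotation":[0,0,0.12],"fingers":-1}
    - {"linear":[27.3,25.9,-10],"rotation":[0,0,0.12],"fingers":-1}
    - {"linear":[27.3,25.9,-10],"rotation":[0,0,0.12],"fingers":-1}
    - {"linear":[27.3,25.9,-10],"rotation":[0,0,0.12],"fingers":-1}
    - {"linear":[27.3,25.9,-10],"rotation":[0,0,0.12],"fingers":-1}
    - {"linear":[27.3,25.9,-10],"rotation":[0,0,0.12],"fingers":-1}
    - {"linear":[27.3,25.9,-10],"rotation":[0,0,0.12],"fingers":-1}
    - {"linear":[27.3,25.9,-10],"rotation":[0,0,0.117],"fingers":-1}
    - {"linear":[0,0,0],"rotation":[0,0,0],"fingers":-1}
  grip_force: 50

```text
clock: 0.93
tool_pos: [0.4386, -0.2523, 0.3126]
tool_rot: [-0.001, 0.746, 0.666, 0.001]
wrist_force: [-0.1, 0.2, -0.1]
finger_gap: 0.0853
grasp_force: 0.0
```

```bash
python3 - <<'E'
from h import *
s=telemetry.observe(); print(s["clock"],s["tool_pos"],s["tool_rot"],s["joint_pos"],s["wrist_force"])
c=cam("wrist"); im,d=eyes.get_image("wrist"); save("w1",im)
h=cv2.cvtColor(im,cv2.COLOR_RGB2HSV)
m=((h[...,0]<6)|(h[...,0]>174))&(h[...,1]>180)&(h[...,2]>80)
k,l,st,ce=cv2.connectedComponentsWithStats(m.astype(np.uint8)); i=1+st[1:,4].argmax(); print(st[i])
v,u=np.nonzero(l==i); p=np.array([ray(c,a,b,.016)[:2] for a,b in zip(u,v)],np.float32)*1000
print(p.mean(0),cv2.minAreaRect(p))
E
```

```text
0.9333 [ 0.43859597 -0.25226913  0.3126403 ] [-0.00142148  0.74606159  0.66587434  0.00120661] [-0.52289017  0.28728839 -0.35208609  0.93336379  0.00318353  1.16136601] [-0.0757262   0.2072552  -0.11694285]Traceback (most recent call last):
  File "<stdin>", line 6, in <module>
ValueError: attempt to get argmax of an empty sequence
```

View pics/w1.png

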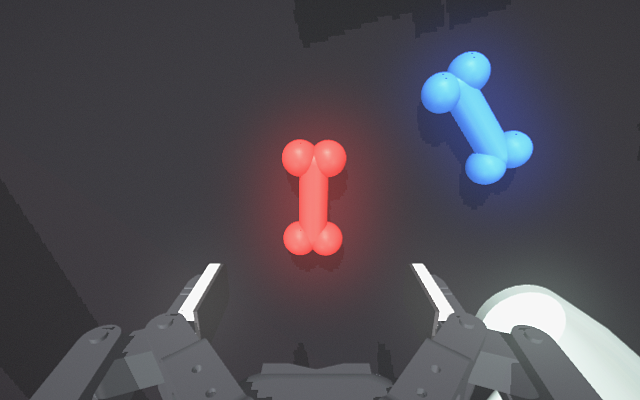

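The red toy is at (314,197), nearly aligned with the fingers; the colours are hazier here, so I'll loosen the mask.

```bash
python3 - <<'E'
from h import *
c=cam("wrist"); im=cv2.imread("pics/w1.png")
h=cv2.cvtColor(im,cv2.COLOR_BGR2HSV)
m=((h[...,0]<8)|(h[...,0]>172))&(h[...,1]>120)&(h[...,2]>185)
k,l,st,ce=cv2.connectedComponentsWithStats(m.astype(np.uint8)); i=1+st[1:,4].argmax(); print(st[i])
v,u=np.nonzero(l==i); p=np.array([ray(c,a,b,.016)[:2] for a,b in zip(u,v)],np.float32)*1000
print(p.mean(0),cv2.minAreaRect(p))
E
```

```text
[ 282  139   64  117 4678]
[ 434.15106 -255.2364 ] ((433.9555358886719, -258.68121337890625), (110.22319030761719, 55.92596435546875), 81.92328643798828)
```

>>> move_arm:
  rows:
    - {"linear":[-4,-4,-35],"rotation":[0,0,-0.015],"fingers":-1}
    - {"linear":[0,0,-35],"rotation":[0,0,0],"fingers":-1}
    - {"linear":[0,0,-35],"rotation":[0,0,0],"fingers":-1}
    - {"linear":[0,0,-28],"rotation":[0,0,0],"fingers":-1}
    - {"linear":[0,0,0],"rotation":[0,0,0],"fingers":-1}
    - {"linear":[0,0,0],"rotation":[0,0,0],"fingers":1}
    - {"linear":[0,0,0],"rotation":[0,0,0],"fingers":1}
    - {"linear":[0,0,0],"rotation":[0,0,0],"fingers":1}
    - {"linear":[0,0,0],"rotation":[0,0,0],"fingers":1}
    - {"linear":[0,0,0],"rotation":[0,0,0],"fingers":1}

```text
clock: 1.82
tool_pos: [0.4323, -0.261, 0.1834]
tool_rot: [0.002, 0.755, 0.656, 0.001]
wrist_force: [0.9, 1.7, 3.5]
finger_gap: 0.0257
grasp_force: 5.1
```

>>> move_arm:
  rows:
    - {"linear":[0,0,0],"rotation":[0,0,0],"fingers":1}
    - {"linear":[0,0,20],"rotation":[0,0,0],"fingers":1}
    - {"linear":[0,0,35],"rotation":[0,0,0],"fingers":1}
    - {"linear":[0,0,35],"rotation":[0,0,0],"fingers":1}
    - {"linear":[0,0,30],"rotation":[0,0,0],"fingers":1}
    - {"linear":[0,0,0],"rotation":[0,0,0],"fingers":1}

```text
clock: 2.32
tool_pos: [0.4336, -0.2617, 0.3084]
tool_rot: [0.006, 0.754, 0.656, 0.002]
wrist_force: [1.6, -0.3, -1.3]
finger_gap: 0.0238
grasp_force: 49.9
```

>>> move_arm:
  rows:
    - {"linear":[12.2,35.4,0],"rotation":[0,0,0.036],"fingers":1}
    - {"linear":[12.2,35.4,0],"rotation":[0,0,0.036],"fingers":1}
    - {"linear":[12.2,35.4,0],"rotation":[0,0,0.036],"fingers":1}
    - {"linear":[12.2,35.4,0],"rotation":[0,0,0.036],"fingers":1}
    - {"linear":[12.2,35.4,0],"rotation":[0,0,0.036],"fingers":1}
    - {"linear":[12.2,35.4,0],"rotation":[0,0,0.036],"fingers":1}
    - {"linear":[12.2,35.4,0],"rotation":[0,0,0.036],"fingers":1}
    - {"linear":[12.2,35.4,0],"rotation":[0,0,0.036],"fingers":1}
    - {"linear":[12.2,35.4,0],"rotation":[0,0,0.036],"fingers":1}
    - {"linear":[10,34,0],"rotation":[0,0,0.036],"fingers":1}

```text
clock: 3.15
tool_pos: [0.5515, 0.0943, 0.3016]
tool_rot: [0.0, 0.624, 0.781, 0.0]
wrist_force: [0.9, -0.5, -1.1]
finger_gap: 0.0239
grasp_force: 49.9
```

>>> move_arm:
  rows:
    - {"linear":[0,0,0],"rotation":[0,0,0],"fingers":1}
    - {"linear":[0,0,0],"rotation":[0,0,0],"fingers":1}

```text
clock: 3.32
tool_pos: [0.5514, 0.094, 0.3014]
tool_rot: [0.0, 0.623, 0.782, -0.0]
wrist_force: [-0.0, -0.6, -1.2]
finger_gap: 0.024
grasp_force: 49.9
```

```bash
python3 - <<'E'
from h import *
im,d=eyes.get_image("wrist"); save("w2",im); im,d=eyes.get_image("scene"); save("s2",cv2.resize(im[60:260,200:520],(800,500)))
s=telemetry.observe(); print(s["tool_pos"],s["tool_rot"],s["joint_pos"])
E
```

```text
[0.55060985 0.09186698 0.30131169] [-2.64451347e-04  6.24845971e-01  7.80747632e-01 -7.59699256e-04] [ 1.65486211e-01  3.79098113e-01 -2.43867565e-01  9.49315343e-01
 -6.19673551e-04  1.51535566e+00]
```

View pics/w2.png

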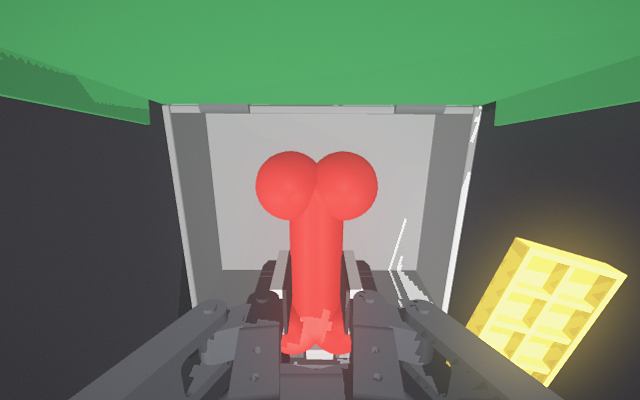

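The toy is held centred in the case's outline, aligned with its y axis. Now lowering.

>>> move_arm:
  rows:
    - {"linear":[3,0,-35],"rotation":[0,0,0],"fingers":1}
    - {"linear":[0,0,-35],"rotation":[0,0,0],"fingers":1}
    - {"linear":[0,0,-25],"rotation":[0,0,0],"fingers":1}
    - {"linear":[0,0,-8],"rotation":[0,0,0],"fingers":1}
    - {"linear":[0,0,0],"rotation":[0,0,0],"fingers":1}

```text
clock: 3.83
tool_pos: [0.5524, 0.0906, 0.1965]
tool_rot: [-0.002, 0.626, 0.78, -0.002]
wrist_force: [-0.0, 0.1, -0.3]
finger_gap: 0.0245
grasp_force: 49.8
```

>>> move_arm:
  rows:
    - {"linear":[0,0,-3],"rotation":[0,0,0],"fingers":1}
    - {"linear":[0,0,-3],"rotation":[0,0,0],"fingers":1}
    - {"linear":[0,0,0],"rotation":[0,0,0],"fingers":1}

```text
clock: 4.08
tool_pos: [0.5551, 0.092, 0.194]
tool_rot: [0.001, 0.625, 0.781, 0.001]
wrist_force: [0.7, 0.0, -1.5]
finger_gap: 0.0237
grasp_force: 49.8
```

>>> move_arm:
  rows:
    - {"linear":[0,0,-3],"rotation":[0,0,0],"fingers":1}
    - {"linear":[0,0,0],"rotation":[0,0,0],"fingers":1}

```text
clock: 4.25
tool_pos: [0.5546, 0.0923, 0.1903]
tool_rot: [0.001, 0.625, 0.781, 0.001]
wrist_force: [0.4, -0.6, -0.1]
finger_gap: 0.0241
grasp_force: 49.8
```

>>> move_arm:
  rows:
    - {"linear":[0,0,0],"rotation":[0,0,0],"fingers":-0.3}
    - {"linear":[0,0,0],"rotation":[0,0,0],"fingers":-0.3}
    - {"linear":[0,0,0],"rotation":[0,0,0],"fingers":-0.3}
    - {"linear":[0,0,0],"rotation":[0,0,0],"fingers":-0.3}
    - {"linear":[0,0,20],"rotation":[0,0,0],"fingers":-0.3}
    - {"linear":[0,0,40],"rotation":[0,0,0],"fingers":-0.3}
    - {"linear":[0,0,40],"rotation":[0,0,0],"fingers":-0.3}
    - {"linear":[0,0,40],"rotation":[0,0,0],"fingers":-0.3}
    - {"linear":[0,0,0],"rotation":[0,0,0],"fingers":-0.3}

```text
clock: 5.0
tool_pos: [0.557, 0.0927, 0.3381]
tool_rot: [0.005, 0.625, 0.781, 0.005]
wrist_force: [0.7, 0.4, -0.9]
finger_gap: 0.0556
grasp_force: 0.0
```

```bash
python3 - <<'E'
from h import *
im,d=eyes.get_image("wrist"); save("w3",im)
s=telemetry.observe(); print(s["tool_pos"],s["finger_gap"],s["wrist_force"])
E
```

```text
[0.55631073 0.09258461 0.33488868] 0.055554548845179116 [-0.14787613  0.09766983 -0.87083531]
```

View pics/w3.png

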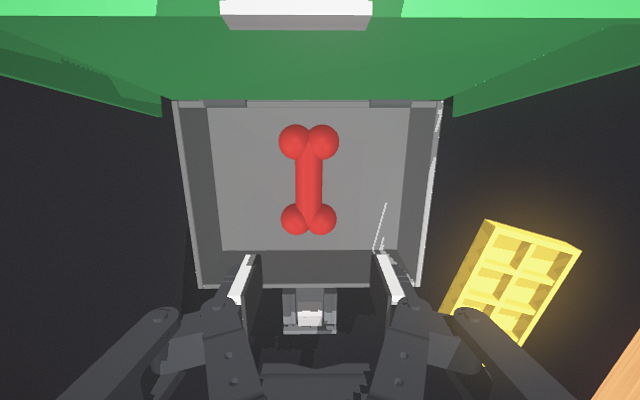

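The toy lies flat in the case, bone centre at (309,180), well inside the walls; the lid's tab is at the top. Next: shut the fingers and go over and behind the lid.

>>> move_arm:
  rows:
    - {"linear":[0,0,38],"rotation":[0,0,0],"fingers":1}
    - {"linear":[0,0,38],"rotation":[0,0,0],"fingers":1}
    - {"linear":[0,0,38],"rotation":[0,0,0],"fingers":1}
    - {"linear":[0,0,38],"rotation":[0,0,0],"fingers":1}
    - {"linear":[-7.4,31.7,0],"rotation":[0,0,0],"fingers":1}
    - {"linear":[-7.4,31.7,0],"rotation":[0,0,0],"fingers":1}
    - {"linear":[-7.4,31.7,0],"rotation":[0,0,0],"fingers":1}
    - {"linear":[-7.4,31.7,0],"rotation":[0,0,0],"fingers":1}
    - {"linear":[-7.4,31.7,0],"rotation":[0,0,0],"fingers":1}
    - {"linear":[0,0,0],"rotation":[0,0,0],"fingers":1}

```text
clock: 5.88
tool_pos: [0.516, 0.2553, 0.4801]
tool_rot: [-0.002, 0.623, 0.783, -0.0]
wrist_force: [0.0, -0.4, 0.1]
finger_gap: -0.0004
grasp_force: 0.0
```

```bash
cat > lid.py <<'E'
from h import *
a=np.radians(12.5); EY=np.array([-np.sin(a),np.cos(a)]); EX=np.array([np.cos(a),np.sin(a)]); O=np.array([554.,93.])
def tcp(th,r=174,g=0):   # tcp [mm] with the tip's -y corner at r along the lid, g off its face
    u=np.array([-np.cos(th),np.sin(th)]); n=np.array([np.sin(th),np.cos(th)])
    y,z=r*u+(8+g)*n; return np.r_[O+EY*(80+y+11),70+z+173]
def here():
    s=telemetry.observe(); p=s["tool_pos"]*1000; q=p[:2]-O
    print(round(s["clock"],2),"p",p.round(1),"caseX %.1f caseY %.1f tipZ %.1f"%(q@EX,q@EY,p[2]-173),"F",s["wrist_force"].round(1),"gap",s["finger_gap"])
    return p
E
python3 - <<'E'
from lid import *
p=here(); t=tcp(1.75,g=5)
print("to start",t-p)
for k in np.arange(1.7,.05,-.15):
    n=tcp(k); print(round(k,2),(n-t).round(1)); t=n
E
```

```text
5.88 p [516.  255.3 480.1] caseX -2.0 caseY 166.7 tipZ 307.1 F [ 0.  -0.4  0.1] gap -0.00043806063896805484
to start [  8.82722036 -30.66225367 -68.22383928]
1.7 [  2.9 -13.1   2.6]
1.55 [  5.6 -25.4   2.6]
1.4 [  5.6 -25.5  -1.3]
1.25 [  5.5 -25.   -5.2]
1.1 [  5.3 -23.9  -8.9]
0.95 [  5.  -22.4 -12.5]
0.8 [  4.5 -20.3 -15.8]
0.65 [  3.9 -17.8 -18.7]
0.5 [  3.3 -14.8 -21.2]
0.35 [  2.6 -11.6 -23.3]
0.2 [  1.8  -8.  -24.8]
```

>>> move_arm:
  rows:
    - {"linear":[0,0,-34],"rotation":[0,0,0],"fingers":1}
    - {"linear":[0,0,-34],"rotation":[0,0,0],"fingers":1}
    - {"linear":[4.4,-15,0],"rotation":[0,0,0],"fingers":1}
    - {"linear":[4.4,-15,0],"rotation":[0,0,0],"fingers":1}
    - {"linear":[1.5,-6.5,1.3],"rotation":[0,0,0],"fingers":1}
    - {"linear":[1.5,-6.5,1.3],"rotation":[0,0,0],"fingers":1}
    - {"linear":[1.9,-8.5,0.9],"rotation":[0,0,0],"fingers":1}
    - {"linear":[1.9,-8.5,0.9],"rotation":[0,0,0],"fingers":1}
    - {"linear":[1.9,-8.4,0.8],"rotation":[0,0,0],"fingers":1}

```text
clock: 6.63
tool_pos: [0.535, 0.1818, 0.4193]
tool_rot: [0.0, 0.625, 0.781, 0.001]
wrist_force: [0.5, 1.2, -2.1]
finger_gap: 0.0
grasp_force: 0.6
```

```bash
python3 - <<'E'
from lid import *
p=here(); print(tcp(1.55)-p)
E
```

```text
6.63 p [535.  181.8 419.3] caseX 0.7 caseY 90.8 tipZ 246.3 F [ 0.5  1.2 -2.1] gap 1.1123859377409186e-06
[-1.65862242  4.33358263 -2.21918448]
```

>>> move_arm:
  rows:
    - {"linear":[1.8,-8.3,-0.9],"rotation":[0,0,0],"fingers":1}
    - {"linear":[1.8,-8.3,-0.9],"rotation":[0,0,0],"fingers":1}
    - {"linear":[1.8,-8.3,-0.9],"rotation":[0,0,0],"fingers":1}
    - {"linear":[1.8,-8.3,-1.7],"rotation":[0,0,0],"fingers":1}
    - {"linear":[1.8,-8.3,-1.7],"rotation":[0,0,0],"fingers":1}
    - {"linear":[1.8,-8.3,-1.7],"rotation":[0,0,0],"fingers":1}
    - {"linear":[1.8,-8,-3],"rotation":[0,0,0],"fingers":1}
    - {"linear":[1.8,-8,-3],"rotation":[0,0,0],"fingers":1}
    - {"linear":[1.8,-8,-3],"rotation":[0,0,0],"fingers":1}

```text
clock: 7.38
tool_pos: [0.5511, 0.1078, 0.4016]
tool_rot: [-0.0, 0.625, 0.781, 0.0]
wrist_force: [-0.4, 2.1, -0.4]
finger_gap: 0.0
grasp_force: 0.8
```

```bash
python3 - <<'E'
from lid import *
p=here(); print(tcp(1.1)-p)
E
```

```text
7.38 p [551.1 107.8 401.6] caseX 0.4 caseY 15.1 tipZ 228.6 F [-0.4  2.1 -0.4] gap 2.082652098471823e-05
[-1.24146978  3.96208556  0.06222175]
```

Contact is steady at about 2 N. Continuing along the arc.

>>> move_arm:
  rows:
    - {"linear":[1.5,-7.2,-4.2],"rotation":[0,0,0],"fingers":1}
    - {"linear":[1.5,-7.2,-4.2],"rotation":[0,0,0],"fingers":1}
    - {"linear":[1.5,-7.2,-4.2],"rotation":[0,0,0],"fingers":1}
    - {"linear":[1.5,-6.8,-5.3],"rotation":[0,0,0],"fingers":1}
    - {"linear":[1.5,-6.8,-5.3],"rotation":[0,0,0],"fingers":1}
    - {"linear":[1.5,-6.8,-5.3],"rotation":[0,0,0],"fingers":1}
    - {"linear":[1.3,-5.6,-6.2],"rotation":[0,0,0],"fingers":1}
    - {"linear":[1.3,-5.6,-6.2],"rotation":[0,0,0],"fingers":1}
    - {"linear":[1.3,-5.6,-6.2],"rotation":[0,0,0],"fingers":1}

```text
clock: 8.13
tool_pos: [0.5639, 0.049, 0.3545]
tool_rot: [0.0, 0.625, 0.781, -0.0]
wrist_force: [-0.0, 0.4, 2.3]
finger_gap: 0.0001
grasp_force: 1.2
```

```bash
python3 - <<'E'
from lid import *
p=here(); print(tcp(.65)-p, tcp(.2)-p)
E
```

```text
8.13 p [563.9  49.  354.5] caseX 0.2 caseY -45.1 tipZ 181.5 F [-0.   0.4  2.3] gap 8.401795212609447e-05
[-0.66916026  2.31167355  0.18997366] [  6.96361307 -32.11754201 -69.07213514]
```

>>> move_arm:
  rows:
    - {"linear":[1.1,-5,-7],"rotation":[0,0,0],"fingers":1}
    - {"linear":[1.1,-5,-7],"rotation":[0,0,0],"fingers":1}
    - {"linear":[1.1,-5,-7],"rotation":[0,0,0],"fingers":1}
    - {"linear":[0.9,-3.8,-7.7],"rotation":[0,0,0],"fingers":1}
    - {"linear":[0.9,-3.8,-7.7],"rotation":[0,0,0],"fingers":1}
    - {"linear":[0.9,-3.8,-7.7],"rotation":[0,0,0],"fingers":1}
    - {"linear":[0.4,-2,-8.2],"rotation":[0,0,0],"fingers":1}
    - {"linear":[0.4,-2,-8.2],"rotation":[0,0,0],"fingers":1}
    - {"linear":[0.4,-2,-8.2],"rotation":[0,0,0],"fingers":1}

```text
clock: 8.88
tool_pos: [0.5712, 0.0169, 0.2856]
tool_rot: [0.0, 0.625, 0.781, -0.0]
wrist_force: [0.1, -2.8, 4.0]
finger_gap: -0.0002
grasp_force: 1.6
```

```bash
python3 - <<'E'
from lid import *
p=here(); print(tcp(.2)-p, tcp(.05)-p)
E
```

```text
8.88 p [571.2  16.9 285.6] caseX 0.3 caseY -78.0 tipZ 112.6 F [ 0.1 -2.8  4. ] gap -0.00023685791363414936
[-0.28871554  0.03631329 -0.15553662] [  0.67238069  -4.29891162 -25.87815527]
```

>>> move_arm:
  rows:
    - {"linear":[0.3,-1.5,-2.5],"rotation":[0,0,0],"fingers":1}
    - {"linear":[0.3,-1.5,-2.5],"rotation":[0,0,0],"fingers":1}
    - {"linear":[0.3,-1.5,-2.5],"rotation":[0,0,0],"fingers":1}
    - {"linear":[0.3,-1.5,-2],"rotation":[0,0,0],"fingers":1}
    - {"linear":[0.2,-0.8,-1],"rotation":[0,0,0],"fingers":1}
    - {"linear":[0.2,-0.8,-1],"rotation":[0,0,0],"fingers":1}

```text
clock: 9.38
tool_pos: [0.5724, 0.0099, 0.2747]
tool_rot: [-0.0, 0.625, 0.781, 0.0]
wrist_force: [-0.5, 3.0, 2.5]
finger_gap: 0.0002
grasp_force: 1.3
```

>>> move_arm:
  rows:
    - {"linear":[0,0,-1],"rotation":[0,0,0],"fingers":1}
    - {"linear":[0,0,-1],"rotation":[0,0,0],"fingers":1}

```text
clock: 9.55
tool_pos: [0.5725, 0.0096, 0.2728]
tool_rot: [0.0, 0.625, 0.781, -0.0]
wrist_force: [-0.3, 2.2, 2.7]
finger_gap: -0.0003
grasp_force: 1.3
```

>>> move_arm:
  rows:
    - {"linear":[0,0,-1],"rotation":[0,0,0],"fingers":1}
    - {"linear":[0,0,-1],"rotation":[0,0,0],"fingers":1}

```text
clock: 9.72
tool_pos: [0.5726, 0.0095, 0.2709]
tool_rot: [0.0, 0.625, 0.781, -0.0]
wrist_force: [-2.7, 1.0, 5.9]
finger_gap: -0.0
grasp_force: 3.1
```

>>> move_arm:
  rows:
    - {"linear":[0,0,-1],"rotation":[0,0,0],"fingers":1}
    - {"linear":[0,0,0],"rotation":[0,0,0],"fingers":1}

```text
clock: 9.88
tool_pos: [0.5726, 0.0094, 0.2705]
tool_rot: [0.0, 0.625, 0.781, -0.0]
wrist_force: [-2.0, -0.2, 6.9]
finger_gap: 0.0001
grasp_force: 3.6
```

>>> move_arm:
  rows:
    - {"linear":[0,0,-1],"rotation":[0,0,0],"fingers":1}
    - {"linear":[0,0,0],"rotation":[0,0,0],"fingers":1}

```text
clock: 10.05
tool_pos: [0.5725, 0.0094, 0.2699]
tool_rot: [0.001, 0.625, 0.781, -0.0]
wrist_force: [-2.6, 0.4, 8.9]
finger_gap: -0.0001
grasp_force: 4.8
```

>>> move_arm:
  rows:
    - {"linear":[0,0,-1],"rotation":[0,0,0],"fingers":1}
    - {"linear":[0,0,0],"rotation":[0,0,0],"fingers":1}

```text
clock: 10.22
tool_pos: [0.5725, 0.0093, 0.2691]
tool_rot: [0.001, 0.625, 0.781, -0.0]
wrist_force: [-3.4, 0.3, 10.0]
finger_gap: 0.0
grasp_force: 5.2
```

>>> move_arm:
  rows:
    - {"linear":[0,0,-1],"rotation":[0,0,0],"fingers":1}
    - {"linear":[0,0,0],"rotation":[0,0,0],"fingers":1}

```text
clock: 10.38
tool_pos: [0.5725, 0.0093, 0.2683]
tool_rot: [0.001, 0.625, 0.781, -0.0]
wrist_force: [-3.7, 0.6, 10.8]
finger_gap: -0.0
grasp_force: 5.5
```

>>> move_arm:
  rows:
    - {"linear":[0,0,-1],"rotation":[0,0,0],"fingers":1}
    - {"linear":[0,0,0],"rotation":[0,0,0],"fingers":1}

```text
clock: 10.55
tool_pos: [0.5726, 0.0092, 0.2673]
tool_rot: [0.001, 0.625, 0.781, -0.0]
wrist_force: [-3.0, -0.0, 12.0]
finger_gap: -0.0001
grasp_force: 5.6
```

>>> move_arm:
  rows:
    - {"linear":[0,0,-1],"rotation":[0,0,0],"fingers":1}
    - {"linear":[0,0,0],"rotation":[0,0,0],"fingers":1}

```text
clock: 10.72
tool_pos: [0.5726, 0.0091, 0.2665]
tool_rot: [0.001, 0.625, 0.781, -0.0]
wrist_force: [-3.8, 0.2, 12.1]
finger_gap: -0.0001
grasp_force: 6.0
```

>>> move_arm:
  rows:
    - {"linear":[0,0,-1],"rotation":[0,0,0],"fingers":1}
    - {"linear":[0,0,0],"rotation":[0,0,0],"fingers":1}

```text
clock: 10.88
tool_pos: [0.5726, 0.009, 0.2656]
tool_rot: [0.001, 0.625, 0.781, -0.0]
wrist_force: [-3.6, -0.7, 12.8]
finger_gap: 0.0001
grasp_force: 6.3
```

>>> move_arm:
  rows:
    - {"linear":[0,0,-1],"rotation":[0,0,0],"fingers":1}
    - {"linear":[0,0,0],"rotation":[0,0,0],"fingers":1}

```text
clock: 11.05
tool_pos: [0.5726, 0.009, 0.2646]
tool_rot: [0.001, 0.625, 0.781, -0.0]
wrist_force: [-3.0, -1.0, 12.7]
finger_gap: -0.0001
grasp_force: 6.4
```

>>> move_arm:
  rows:
    - {"linear":[0,0,-1],"rotation":[0,0,0],"fingers":1}
    - {"linear":[0,0,0],"rotation":[0,0,0],"fingers":1}

```text
clock: 11.22
tool_pos: [0.5728, 0.0092, 0.2626]
tool_rot: [0.001, 0.625, 0.781, -0.0]
wrist_force: [0.0, -0.4, -0.8]
finger_gap: -0.0
grasp_force: 0.0
```

>>> move_arm:
  rows:
    - {"linear":[0,0,-1],"rotation":[0,0,0],"fingers":1}
    - {"linear":[0,0,0],"rotation":[0,0,0],"fingers":1}

```text
clock: 11.38
tool_pos: [0.5729, 0.0094, 0.2611]
tool_rot: [0.001, 0.625, 0.781, -0.0]
wrist_force: [-0.2, -0.9, 3.7]
finger_gap: -0.0
grasp_force: 2.4
```

The force fell at the click. I'll press on gently until the firm stop is felt.

>>> move_arm:
  rows:
    - {"linear":[0,0,-1],"rotation":[0,0,0],"fingers":1}
    - {"linear":[0,0,0],"rotation":[0,0,0],"fingers":1}

```text
clock: 11.55
tool_pos: [0.5729, 0.0094, 0.2609]
tool_rot: [0.001, 0.625, 0.781, 0.0]
wrist_force: [-1.5, -1.7, 10.0]
finger_gap: 0.0005
grasp_force: 5.1
```

>>> move_arm:
  rows:
    - {"linear":[0,0,-1],"rotation":[0,0,0],"fingers":1}
    - {"linear":[0,0,0],"rotation":[0,0,0],"fingers":1}

```text
clock: 11.72
tool_pos: [0.5729, 0.0094, 0.2608]
tool_rot: [0.001, 0.625, 0.781, 0.0]
wrist_force: [-4.6, -0.1, 16.5]
finger_gap: -0.0002
grasp_force: 7.8
```

Firm stop reached (16.5 N with no further travel). Backing off.

>>> move_arm:
  rows:
    - {"linear":[0,0,2],"rotation":[0,0,0],"fingers":1}
    - {"linear":[0,0,4],"rotation":[0,0,0],"fingers":1}
    - {"linear":[0,0,8],"rotation":[0,0,0],"fingers":1}
    - {"linear":[0,0,20],"rotation":[0,0,0],"fingers":1}
    - {"linear":[0,0,40],"rotation":[0,0,0],"fingers":1}
    - {"linear":[0,0,40],"rotation":[0,0,0],"fingers":1}
    - {"linear":[-35,-20,0],"rotation":[0,0,0],"fingers":1}
    - {"linear":[-35,-20,0],"rotation":[0,0,0],"fingers":1}
    - {"linear":[-35,-20,0],"rotation":[0,0,0],"fingers":1}
    - {"linear":[0,0,0],"rotation":[0,0,0],"fingers":1}

```text
clock: 12.55
tool_pos: [0.4607, -0.0519, 0.3719]
tool_rot: [-0.003, 0.626, 0.78, -0.003]
wrist_force: [-2.2, 0.4, -0.3]
finger_gap: 0.0003
grasp_force: 0.0
```

```bash
python3 - <<'E'
from lid import *
here(); im,d=eyes.get_image("scene"); save("s9",im)
E
```

```text
12.55 p [460.7 -51.9 371.9] caseX -122.4 caseY -121.3 tipZ 198.9 F [-2.2  0.4 -0.3] gap 0.0002980017903901963
```

View pics/s9.png

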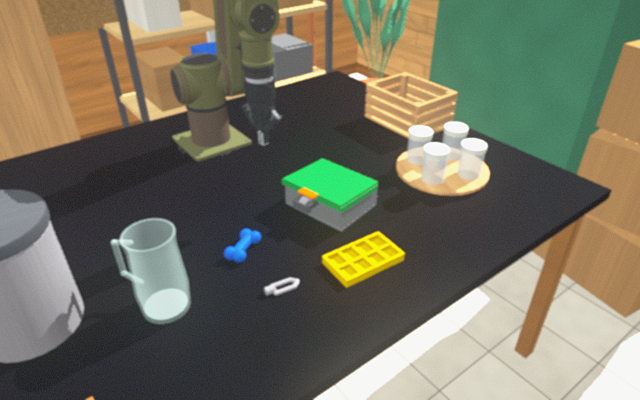

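The lid is shut and latched at (330,183) with the arm clear. The blue toy and the other things have not moved.

```bash
python3 -c "from rig import order; print(order.hand_in())"
```

```text
the job is handed in; nothing more can be done
None
```

The red toy is packed in the case and the lid is latched: I felt the click, then the firm stop at about 17 N, and it stayed shut once the arm was clear. The blue toy and everything else are where they were, and the job was handed in at about 12.6 s; the verdict was not shown.

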